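# Lock the camera board in the bench fixture

### The job

A camera board lies loose in the nest of the slotted bench fixture. Without gripping anything, push the black knob with the fingertips along the long leg of its L-shaped slot until the clamp jaw has slid the camera up to the end stop, then push the knob round the corner into the short side leg, all the way to its end, so that the clamp is locked. Push gently, do not touch the camera yourself, and leave the battery, the USB stick and the small carton where they are.

Things in the scene. Friction and masses are not known exactly. Their poses are not given: they have to be found in the camera images.
- fixture: Bench fixture fixed to the table, 226 x 110 mm. Origin on the table under its middle; its x runs from the slotted deck (near half) to the camera nest and end stop (far half), y to the left of that, z up. Aluminium deck: x -108 to 0, y -55 to 55 mm, flat top at z = 30 mm, 2 mm screw heads at its corners. Nest floor at z = 8 mm between two rails 20 mm high, 43 mm apart.
- slot_start (a point): Near end of the L slot's long leg: where the pin's centre can stand there, at deck height, fixture (-80, 0, 30) mm.
- slot_corner (a point): Corner of the L slot: where the pin's centre stands after the long leg, fixture (-30, 0, 30) mm. The slot is 14 mm wide in the long leg (along x), 16 mm in the short leg.
- slot_end (a point): End of the L slot's short leg (along +y of the fixture): where the pin's centre stands when locked, fixture (-30, 30, 30) mm.
- stop_face (a point): Foot of the end stop's face, on the nest floor, fixture (104.5, 0, 8) mm. The stop's top is 30 mm above the table.
- knob_top (a point): Centre of the top of the black round knob, 65 mm above the table. Knob 28 mm in diameter, vertical side from 36 to 60 mm above the table, underside 3 mm over the deck, on a 12 mm pin in the slot. It cannot turn or lift; it only travels level along the slot and stays where it is left. It starts in the long leg.
- clamp (a joint): Travel of knob and clamp along the fixture's +x, in m: 0 at the slot's near end, 0.050 at the corner, where it stops; starts at 0 to 0.012. The knob carries the grey jaw: its face is at x = 15 mm + travel, 40 mm wide, top 28 mm above the table. No spring; friction about 1.5 N.
- knob (a joint): Travel of the knob along the fixture's +y into the short leg, in m: 0 in the long leg, 0.030 at the end of the short leg, where it stops. The slot lets it move only at a clamp travel of 0.047 or more, and in the short leg the clamp cannot slide back. No spring; friction about 1.2 N.
- camera_module: Small green board camera, loose in the nest, lens upward: board 38 x 38 x 5 mm, 26 mm high with its lens barrel, about 50 g. Origin in the centre of its underside. It starts away from the end stop; pushed home by the jaw its centre is at about x = 84 mm in the fixture's frame.
- battery: Block battery standing upright on the table to the right of the nest (negative y of the fixture), 18 x 27 x 48 mm, loose. Origin in the centre of its underside. Leave it.
- usb_stick: USB stick lying on the table to the right of the deck (negative y of the fixture), 18 x 53 x 9 mm, loose. Origin in the centre of its underside. Leave it.
- small_carton: Small cardboard carton on the table to the left of the nest (positive y of the fixture), 45 x 63 x 35 mm, loose. Origin in the centre of its underside. Leave it.
Things that resemble listed ones, but are neither listed nor needed, are in the scene too. Of the things like the camera_module, leave any that is brown or white; of the rest the smaller one is meant.

How it is judged:
By the outcome, as a careful person would: the job done as asked, in the order asked, and still so for the second after the job is handed in, with the robot touching nothing.
It also fails if it takes over 45 s, if anything falls off the work surface, if the arm or the gripper's body presses on something with over 40 N, if the wrist force passes 120 N, or if a joint passes its speed limit or range.

### The arm

A 7-joint arm with a two-finger parallel gripper is mounted at the origin on a cart in front of the work surface, level with it; the furniture and walls round the work are solid. World frame = base frame: x ahead of the robot, y to its left, z up, the work surface at z = 0. Lengths are in m, angles in rad, forces in N, time in s.
With the tool pointing down it reaches from about 0.35 to 0.9 m from the base axis. Payload 8.1 kg.
Tool frame: the origin (TCP) lies at the very end of the fingers, on their centre line; the grasp point (between the pads) lies 19 mm behind it (arm.tcp_to_grasp is the z of the grasp point in the tool frame, in m); z points along the fingers, y is the line along which they close (so a half turn about z gives the same grasp; the last joint's range is limited). The gripper opens to 92 mm and grips with 3 to 60 N. Pads are 19 mm wide; open, the fingers measure 130 mm over their backs; the gripper's body (75 mm by 190 mm) begins 47 mm behind the grasp point.
Start: joints at [1.18, 0.434, 0.025, 1.573, -0.012, 1.134, -0.075], TCP at [0.177, -0.599, 0.227] pointing down, gripper open.
Joint ranges: [-2.62, 2.62], [-0.44, 2.09], [-1.27, 1.32], [0.08, 2.57], [-1.32, 4.46], [0.12, 2], [-2.74, 2.74]. Speed limits (rad/s): [2.22, 2.22, 3.01, 3.01, 3.14, 3.14, 3.14].

### API

Orientations are given as a rotation vector (axis times angle).
In Python, from cell import readout, vision, sign_off, arm gives the robot as it stands. The module is installed in compiled form; this text tells all that it offers.
- The arm moves only by the shell command python3 -m creep 'ROWS' [FORCE]. ROWS is JSON, a list of rows, each a list of 5 numbers: the shift along the tool's x, y, z in units of 4 cm (1.0 is 4 cm), then the turn about the tool's z in units of 4 degrees (1.0 is 4 degrees), then the opening, from 0 (shut) to 1 (fully open). A call has 1 to 12 rows; each row shifts and turns the commanded pose from where the row before left it, along the tool's axes as they then stand; what a row does not reach is not made up. A row lasts 1/8 s, in which the tool goes at most 62.5 mm and 10.7 degrees, less where a joint would pass 70% of its speed; a pose out of reach is approached as far as the arm can. A call with a number of a shift or a turn outside -1 to 1 is refused whole. A call with a gripper value outside its range is refused whole. The fingers move at their own pace and stop on an object; FORCE is the grip in N (left out, the last holds). Time passes only in rows, so rows that do not move let the fingers close. It gives the time, the measured TCP pose, the force, the opening and the grip force at its end, in the units of the state.
- readout.observe(): the state, without advancing time (a new reading comes with each control period).
- vision.get_image(name): name is "scene" or "top"; returns a dict with "pixels" (400x640x3 uint8, blue, green, red), "z_map" (400x640 float32, m along the optical axis (not along the pixel's ray), 0 where there is no reading), "camera_matrix" (3x3 intrinsics, pixels), "position" and "rotation" of the camera in the world. Camera axes: x right, y up, looking along -z (the intrinsics and any distortion apply to the point x, -y, -z); pixel columns grow to the right and rows downward; lengths in m; the calibration is good to about 2 mm. A picture is of the moment at which its call begins.
- sign_off(): hands the job in; it is judged then, once.
The state is a dict: "clock": time; "joints": joint angles; "dq": joint speeds; "joint_efforts": joint torques, N m; "position": TCP position; "ee_rot": TCP orientation; "force": force on the tool from outside, world axes, zero at the start; "ft_torque": the same for the moment, N m; "width": opening from 0.0 (shut) to 1.0 (fully open); "gripper_force": force on a finger pad.
Only numpy, scipy, OpenCV 4.12 (cv2) and the standard library are available. Lean on these libraries where they do the work, as an engineer would, in place of code of your own. Each camera call takes 0.05 s, during which the arm holds its last target. There are 200 camera calls.

## Working session

There is one attempt and no reset: what is moved stays moved. The work goes in short steps, Python scripts to look and compute and a shell command to move; the robot and the scene stay as the last step left them, time stands still between calls to the robot, and variables do not carry over. Pictures are saved under pics/ and viewed, at most 10 in all, crops included, and the job is handed in when it is done.

```bash
mkdir -p pics; cat > h.py <<'E'
import numpy as np, cv2
from cell import readout, vision, sign_off, arm
def pts(im):
    z=im["z_map"];K=np.array(im["camera_matrix"]);h,w=z.shape
    u,v=np.meshgrid(np.arange(w),np.arange(h))
    c=np.stack([(u-K[0,2])/K[0,0]*z,-(v-K[1,2])/K[1,1]*z,-z],-1)
    R=np.array(im["rotation"])
    if R.shape!=(3,3): R=cv2.Rodrigues(R)[0]
    return c@R.T+np.array(im["position"])
E
python3 - <<'E'
from h import *
s=readout.observe();print(s["clock"],s["position"],s["ee_rot"],s["width"])
for n in("top","scene"):
    im=vision.get_image(n);cv2.imwrite(f"pics/{n}0.png",im["pixels"]);np.savez(f"{n}0.npz",**{k:im[k] for k in im})
    print(n,im["position"],im["camera_matrix"],[k for k in im])
E
```

```text
0.0 [ 0.17721475 -0.59880817  0.2259495 ] [-3.10761125e+00 -4.50208827e-01  5.93056648e-04] 0.9961649752239806
top [ 0.50234006 -0.04801426  1.05171041] [[509.73746326   0.         319.37827507]
 [  0.         509.73746326 204.03886362]
 [  0.           0.           1.        ]] ['pixels', 'z_map', 'camera_matrix', 'position', 'rotation']
scene [0.00732128 0.40484884 0.60509874] [[411.28649701   0.         319.4494058 ]
 [  0.         411.28649701 203.18189412]
 [  0.           0.           1.        ]] ['pixels', 'z_map', 'camera_matrix', 'position', 'rotation']
```

View pics/top0.png

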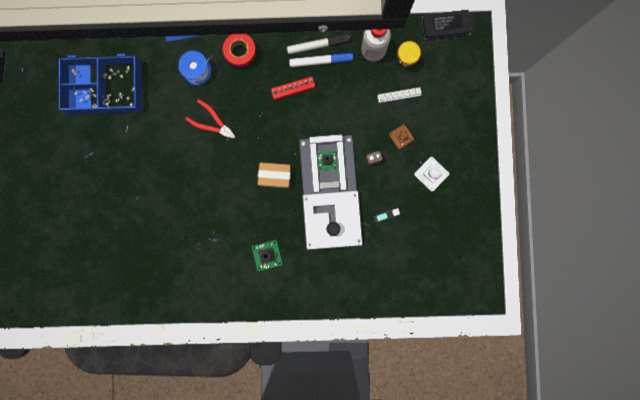

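View pics/scene0.png

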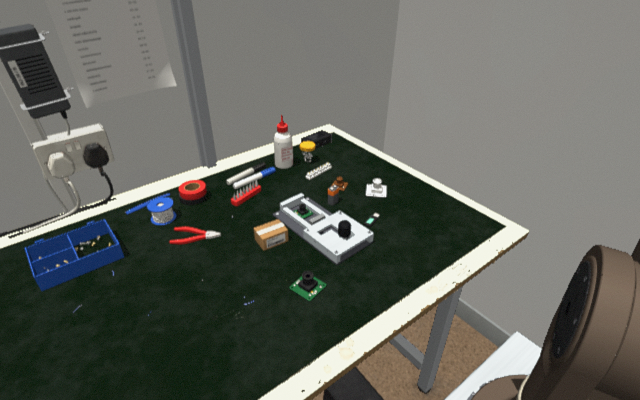

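Top view: fixture with its deck at about (332,220), knob (333,229), L slot running up to (333,208) then left to (316,208), and the nest camera at (327,159). The green board at (267,255) is larger and lies outside, and the brown and white boards are decoys. In the scene view nothing stands around the deck.

```bash
cat > loc.py <<'E'
from h import *
def ray(im,uv,z):
    K=np.array(im["camera_matrix"]);R=np.array(im["rotation"])
    if R.shape!=(3,3): R=cv2.Rodrigues(R)[0]
    uv=np.atleast_2d(uv).astype(float)
    d=np.c_[(uv[:,0]-K[0,2])/K[0,0],-(uv[:,1]-K[1,2])/K[1,1],-np.ones(len(uv))]@R.T
    p=np.array(im["position"]);return p+d*((z-p[2])/d[:,2])[:,None]
E
python3 - <<'E'
from loc import *
im=dict(np.load("top0.npz"));P=pts(im);px=im["pixels"];g=px.astype(int)
box=np.zeros(px.shape[:2],bool);box[185:260,290:375]=1
m=((g.min(2)>150)&box&(abs(P[...,2]-.03)<.012)).astype(np.uint8)
cs,_=cv2.findContours(m,0,2);c=max(cs,key=cv2.contourArea)
r=cv2.minAreaRect(c);b=cv2.boxPoints(r)
W=ray(im,b,.03);print(r,W.round(4))
ctr=ray(im,r[0],.03)[0]
e=[(np.linalg.norm(W[i]-W[(i+1)%4]),W[(i+1)%4]-W[i]) for i in range(4)];print([x[0].round(4) for x in e])
# yaw via longest consistent edge direction mod 90
a=np.degrees([np.arctan2(x[1][1],x[1][0]) for x in e]);print("edge yaw",a)
k=((g.max(2)<70)&box&(P[...,2]>.055)).astype(np.uint8)
print("knob by depth",P[k>0].mean(0) if k.any() else None,k.sum())
cs,_=cv2.findContours(k,0,2);c=max(cs,key=cv2.contourArea);(u,v),rad=cv2.minEnclosingCircle(c)
kw=ray(im,(u,v),.065)[0];print("knob",u,v,rad,kw)
yaw=np.radians((a[0]+45)%90-45);ux=np.array([np.cos(yaw),np.sin(yaw)]);uy=np.array([-ux[1],ux[0]])
o=ctr[:2]+.054*ux;print("yaw",np.degrees(yaw),"origin",o)
d=kw[:2]-o;print("knob in fixture",d@ux,d@uy)
x=(g[...,1]-g[...,2]>15)&(P[...,2]<.04);x[:140]=0;x[:, :315]=0;x[185:]=0;x[:,342:]=0
v,u=np.nonzero(x);w=ray(im,(u.mean(),v.mean()),.013)[0][:2]-o;print("cam in fixture",w@ux,w@uy,len(u))
cv2.imwrite("pics/crop.png",cv2.resize(px[120:260,285:385],None,fx=5,fy=4.2857 if 0 else 4.2))
E
```

```text
((332.0382385253906, 219.49703979492188), (54.53120422363281, 54.91468811035156), 85.60128784179688) [[ 0.5758 -0.0067  0.03  ]
 [ 0.5811 -0.1169  0.03  ]
 [ 0.472  -0.1217  0.03  ]
 [ 0.4667 -0.0121  0.03  ]]
[np.float64(0.1103), np.float64(0.1092), np.float64(0.1097), np.float64(0.1093)]
edge yaw [ -87.28339828 -177.48878722   92.74995386    2.83378304]
knob by depth [ 0.50568596 -0.06429058  0.11407736] 138
knob 333.0 228.3333282470703 6.411899089813232 [ 0.50589137 -0.06514521  0.065     ]
yaw 2.716601723721027 origin [ 0.5776882  -0.06180238]
knob in fixture -0.07187458568979163 6.37982859027528e-05
cam in fixture 0.06873848602791796 0.0006372289907729936 275
```

View pics/crop.png

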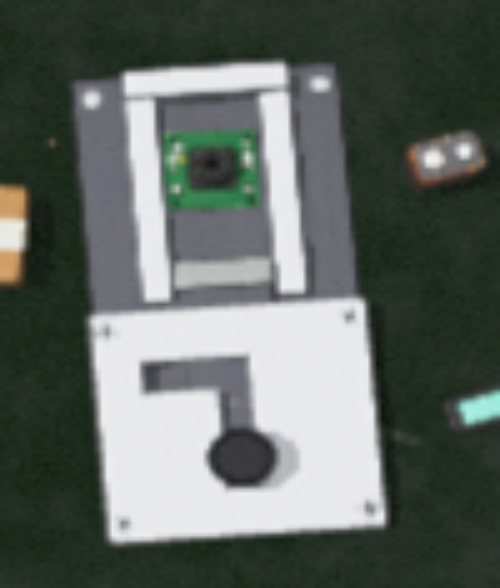

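The knob is at about 8 mm of travel and fixture yaw is 2.7°. I'll turn the tool to line up with the fixture, shut the fingers and approach from high up.

```bash
python3 -m creep '[[0,0,0,1,0],[0,0,0,1,0],[0,0,0,1,0],[0,0,0,0.45,0],[0.5,-0.8,0,0,0],[0.6,-1,0,0,0],[0.6,-1,0,0,0],[0.6,-1,0,0,0],[0.6,-1,0,0,0],[0.6,-1,0,0,0],[0.6,-1,0,0,0],[0,0,0,0,0]]'
cat > where.py <<'E'
from h import *
s=readout.observe();o=np.array([.5777,-.0618]);a=np.radians(2.72);c,q=np.cos(a),np.sin(a)
T=cv2.Rodrigues(np.array(s["ee_rot"],float))[0]
d=np.array(s["position"][:2])-o;f=np.array(s["force"])
print("t",s["clock"],"fix mm",(np.array([d@[c,q],d@[-q,c],s["position"][2]])*1e3).round(1),"toolx yaw",np.degrees(np.arctan2(T[1,0],T[0,0])).round(2),"z",T[:,2].round(3),"F fix",(np.array([f[:2]@[c,q],f[:2]@[-q,c],f[2]])).round(2),"w",round(float(s["width"]),3))
E
python3 where.py
```

```text
clock: 1.6
position: [0.3302, -0.3167, 0.2268]
ee_rot: [-3.14, -0.084, -0.001]
force: [0.7, 0.6, -0.1]
width: 0.009
gripper_force: 0.0
t 1.6 fix mm [-259.3 -242.9  226.8] toolx yaw 3.07 z [ 0.001  0.001 -1.   ] F fix [ 0.75  0.54 -0.15] w 0.009
```

```bash
python3 -m creep '[[0.5,-0.9,0,0.08,0],[0.5,-0.9,0,0,0],[0.5,-0.9,0,0,0],[0.5,-0.9,0,0,0],[0.5,-0.9,0,0,0],[0.5,-0.9,0,0,0],[0.4,-0.65,0,0,0],[0,0,0.8,0,0],[0,0,0.9,0,0],[0,0,0.9,0,0],[0,0,0.4,0,0],[0,0,0,0,0]]' >/dev/null; python3 where.py
```

```text
t 3.1 fix mm [-124.8   -5.5  105.7] toolx yaw 2.33 z [-0.003  0.    -1.   ] F fix [-0.11  0.1   1.02] w 0.009
```

```bash
python3 -m creep '[[0,-0.13,0,0,0],[0,0,0,0,0],[0,0,0,0,0]]' >/dev/null; python3 where.py; python3 - <<'E'
from loc import *
for n in("top","scene"):
    im=vision.get_image(n);c=im["pixels"][120:270,270:400] if n=="top" else im["pixels"][170:280,250:410]
    cv2.imwrite(f"pics/{n}1.png",cv2.resize(c,None,fx=4,fy=4))
a,b=[cv2.imread(f"pics/{n}1.png") for n in("top","scene")]
h=400;r=lambda i:cv2.resize(i,(int(i.shape[1]*h/i.shape[0])*2//3,h*2//3))
cv2.imwrite("pics/both1.png",np.hstack([r(a),r(b)]))
E
```

```text
t 3.475 fix mm [-123.5    0.4  107.3] toolx yaw 2.37 z [ 0.001 -0.    -1.   ] F fix [ 0.23 -0.16  0.62] w 0.006
```

View pics/both1.png

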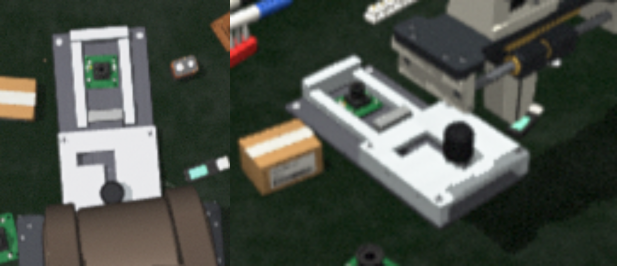

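The gripper hangs above the near side of the deck with the fingertips short of the knob. Next I descend and make contact.

```bash
python3 -m creep '[[0,0,0.5,-0.08,0],[0,0,0.5,0,0],[0,0,0.4,0,0],[0,0,0.12,0,0],[0,0,0,0,0],[0,0,0,0,0]]' >/dev/null; python3 where.py;  python3 -m creep '[[0.2,0,0,0,0],[0.2,0,0,0,0],[0.15,0,0,0,0],[0.15,0,0,0,0],[0.15,0,0,0,0],[0,0,0,0,0]]' >/dev/null; python3 where.py
```

```text
t 4.325 fix mm [-123.4    0.4   46.5] toolx yaw 2.68 z [ 0.001 -0.    -1.   ] F fix [-0.46  0.04 -0.46] w 0.007
t 5.075 fix mm [-89.5   0.5  45.8] toolx yaw 2.69 z [ 0.  0. -1.] F fix [0.03 0.1  0.58] w 0.004
```

```bash
python3 -m creep '[[0.1,0,0,0,0],[0.1,0,0,0,0],[0.1,0,0,0,0],[0.1,0,0,0,0],[0.1,0,0,0,0]]' >/dev/null; python3 where.py;  python3 -m creep '[[0.1,0,0,0,0],[0.1,0,0,0,0],[0.05,0,0,0,0]]' >/dev/null; python3 where.py;python3 - <<'E'
from loc import *
im=vision.get_image("top");cv2.imwrite("pics/t2.png",cv2.resize(im["pixels"][120:270,270:400],None,fx=4,fy=4))
E
```

```text
t 5.7 fix mm [-69.7   0.4  45.9] toolx yaw 2.68 z [-0. -0. -1.] F fix [-1.78  0.4   0.46] w 0.005
t 6.075 fix mm [-59.6   0.4  45.9] toolx yaw 2.69 z [ 0. -0. -1.] F fix [-0.52  0.65  0.99] w 0.004
```

View pics/t2.png

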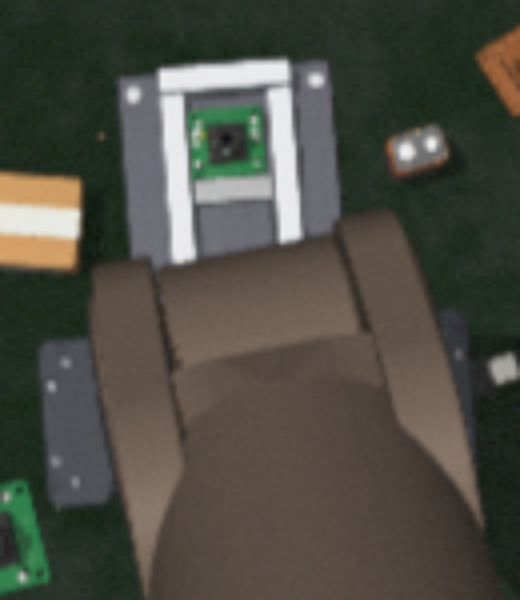

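The jaw (233,190) has moved up to the camera (227,140), and a gap to the stop (225,75) remains. I'll push on gently.

```bash
python3 -m creep '[[0.06,0,0,0,0],[0.06,0,0,0,0],[0,0,0,0,0]]' >/dev/null; python3 where.py;  python3 -m creep '[[0.05,0,0,0,0],[0,0,0,0,0]]' >/dev/null; python3 where.py
```

```text
t 6.5 fix mm [-54.7   0.4  45.9] toolx yaw 2.69 z [ 0.  0. -1.] F fix [-1.21 -0.24 -0.23] w 0.007
t 6.75 fix mm [-53.5   0.4  45.8] toolx yaw 2.69 z [-0.001 -0.    -1.   ] F fix [-4.02  1.03  1.17] w 0.003
```

```bash
python3 -m creep '[[0.03,0,0,0,0],[0,0,0,0,0]]' >/dev/null; python3 where.py;  python3 -m creep '[[0.03,0,0,0,0],[0,0,0,0,0]]' >/dev/null; python3 where.py
```

```text
t 7.0 fix mm [-53.3   0.4  45.7] toolx yaw 2.68 z [-0.003 -0.    -1.   ] F fix [-7.18  0.55  3.28] w 0.007
t 7.25 fix mm [-53.1   0.4  45.6] toolx yaw 2.68 z [-0.004 -0.    -1.   ] F fix [-10.04   0.14   7.41] w 0.003
```

It has stalled at the expected corner position (-53.5 mm). I'll back off and go round to the knob's right side.

```bash
python3 -m creep '[[-0.2,0,0,0,0],[-0.5,0,0,0,0],[-0.2,0.3,0,0,0],[0,0.5,0,0,0],[0,0.45,0,0,0],[0,0,0,0,0],[0,0,0,0,0]]' >/dev/null; python3 where.py
python3 - <<'E'
from loc import *
im=vision.get_image("scene");cv2.imwrite("pics/s3.png",cv2.resize(im["pixels"][170:280,250:410],None,fx=4,fy=4))
E
```

```text
t 8.125 fix mm [-86.5 -49.2  45.9] toolx yaw 2.68 z [ 0.  0. -1.] F fix [-0.42  0.33 -0.39] w 0.008
```

View pics/s3.png

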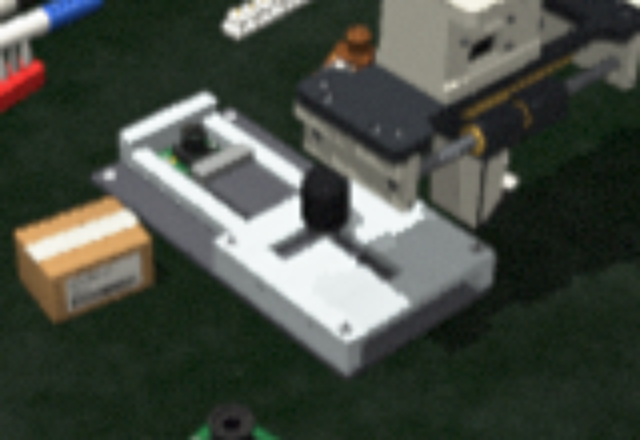

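The knob stands at the corner (325,200), with the camera against the stop. Now I move alongside it and push left.

```bash
python3 -m creep '[[0.5,0,0,0,0],[0.5,0,0,0,0],[0.4,0,0,0,0],[0,-0.1,0,0,0],[0,-0.1,0,0,0],[0,-0.1,0,0,0],[0,0,0,0,0]]' >/dev/null; python3 where.py;  python3 -m creep '[[0,-0.1,0,0,0],[0,-0.1,0,0,0],[0,-0.1,0,0,0],[0,-0.1,0,0,0]]' >/dev/null; python3 where.py
```

```text
t 9.05 fix mm [-31.1 -37.1  46. ] toolx yaw 2.73 z [-0.  0. -1.] F fix [-0.04  0.68  0.52] w 0.006
t 9.55 fix mm [-30.7 -21.6  45.9] toolx yaw 2.67 z [-0. -0. -1.] F fix [-0.51 -1.97  0.35] w 0.001
```

```bash
python3 -m creep '[[0,-0.1,0,0,0],[0,-0.1,0,0,0],[0,-0.1,0,0,0],[0,0,0,0,0]]' >/dev/null; python3 where.py;  python3 -m creep '[[0,-0.08,0,0,0],[0,0,0,0,0]]' >/dev/null; python3 where.py; python3 -m creep '[[0,-0.06,0,0,0],[0,0,0,0,0]]' >/dev/null; python3 where.py
```

```text
t 10.05 fix mm [-30.7  -9.   45.9] toolx yaw 2.72 z [-0.  0. -1.] F fix [-0.06 -0.61  0.45] w 0.003
t 10.3 fix mm [-30.7  -6.1  45.9] toolx yaw 2.7 z [ 0.  0. -1.] F fix [-0.13 -0.62  0.04] w 0.006
t 10.55 fix mm [-30.7  -3.8  45.9] toolx yaw 2.69 z [-0.  0. -1.] F fix [ 0.18 -0.43  0.17] w 0.003
```

```bash
for i in 1 2 ; do python3 -m creep '[[0,-0.05,0,0,0],[0,0,0,0,0]]' >/dev/null; python3 where.py; done
```

```text
t 10.8 fix mm [-30.7  -1.8  46. ] toolx yaw 2.7 z [ 0.  0. -1.] F fix [-1.02 -1.37  0.39] w 0.004
t 11.05 fix mm [-30.7   0.2  45.9] toolx yaw 2.7 z [-0.  0. -1.] F fix [-0.45 -1.45  0.01] w 0.005
```

```bash
python3 -m creep '[[0,-0.04,0,0,0],[0,0,0,0,0]]' >/dev/null; python3 where.py; python3 -m creep '[[0,-0.04,0,0,0],[0,0,0,0,0]]' >/dev/null; python3 where.py;
```

```text
t 11.3 fix mm [-30.7   1.4  45.9] toolx yaw 2.68 z [-0. -0. -1.] F fix [-0.32 -1.75 -0.33] w 0.005
t 11.55 fix mm [-30.7   2.   45.9] toolx yaw 2.63 z [ 0.    -0.001 -1.   ] F fix [ 0.75 -4.8   0.22] w 0.006
```

```bash
python3 - <<'E'
from loc import *
im=vision.get_image("scene");cv2.imwrite("pics/s4.png",cv2.resize(im["pixels"][170:280,250:410],None,fx=4,fy=4))
E
```

```text
(no output)
```

View pics/s4.png

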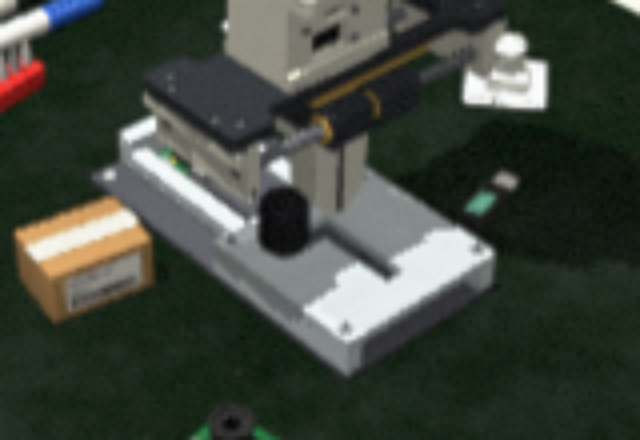

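The knob is near the far end of the short leg (285,220) and the force is rising. One firmer nudge, then I retreat and check.

```bash
python3 -m creep '[[0,-0.05,0,0,0],[0,0,0,0,0]]' >/dev/null; python3 where.py; python3 -m creep '[[0,-0.03,0,0,0],[0,0,0,0,0]]' >/dev/null; python3 where.py
python3 -m creep '[[0,0.3,0,0,0],[0,0.4,0,0,0],[0,0,-0.8,0,0],[0,0,-1,0,0],[0,0,-1,0,0],[-0.7,0.8,0,0,0],[-0.7,0.8,0,0,0],[-0.7,0.8,0,0,0],[-0.7,0.8,0,0,0],[-0.5,0.8,0,0,0],[0,0.5,0,0,0],[0,0,0,0,0]]' >/dev/null; python3 where.py
python3 - <<'E'
from loc import *
im=vision.get_image("top");g=im["pixels"].astype(int);P=pts(im)
cv2.imwrite("pics/t5.png",cv2.resize(im["pixels"][120:270,245:415],None,fx=4,fy=4))
o=np.array([.5777,-.0618]);a=np.radians(2.72);R=np.array([[np.cos(a),np.sin(a)],[-np.sin(a),np.cos(a)]])
m=((g.max(2)<70)&(P[...,2]>.055)).astype(np.uint8);m[:185]=0;m[235:]=0;m[:,:303]=0;m[:,345:]=0
cs,_=cv2.findContours(m,0,2)
if cs:
    (u,v),r=cv2.minEnclosingCircle(max(cs,key=cv2.contourArea));print("knob fix",R@(ray(im,(u,v),.065)[0][:2]-o),r)
x=(g[...,1]-g[...,2]>15);x[:135]=0;x[:,:312]=0;x[185:]=0;x[:,345:]=0
v,u=np.nonzero(x);print("cam fix",R@(ray(im,(u.mean(),v.mean()),.013)[0][:2]-o))
E
```

```text
t 11.85 fix mm [-30.7   2.5  45.9] toolx yaw 2.56 z [ 0.    -0.003 -1.   ] F fix [ 0.3  -9.65  0.04] w 0.007
t 12.1 fix mm [-30.8   2.9  45.9] toolx yaw 2.52 z [ 0.    -0.004 -1.   ] F fix [ -0.14 -11.47  -0.57] w 0.005
t 13.6 fix mm [-162.3 -202.8  158. ] toolx yaw 2.56 z [ 0.001 -0.    -1.   ] F fix [-0.05  1.08  0.47] w 0.006
knob fix [-0.03055882  0.02901253] 6.555331707000732
cam fix [0.08547041 0.00119367]
```

View pics/t5.png

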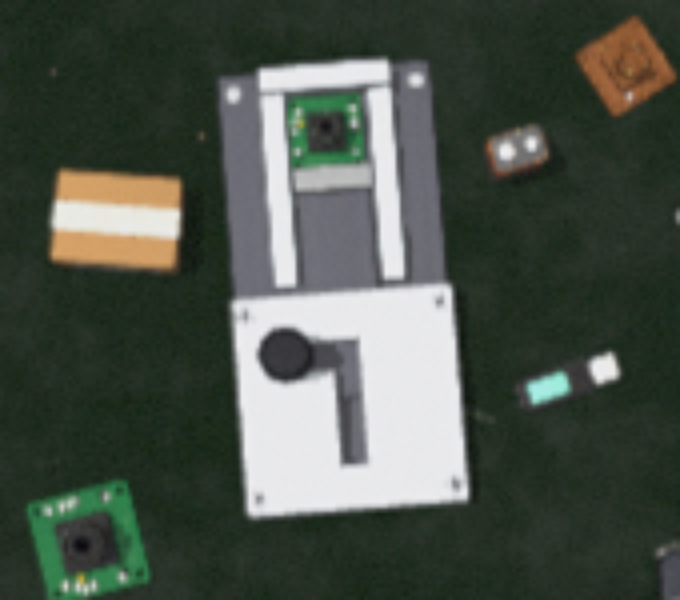

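The knob (286,355) is at the end of the short leg, where it stalled at 11 N. The camera (326,130) is clamped at the stop, and the carton, battery and USB stick are where they were.

```bash
python3 -c "
from cell import sign_off
print(sign_off())"
```

```text
the job is handed in; nothing more can be done
None
```

The camera is clamped against the end stop and the knob is locked at the end of the short leg; the battery, USB stick and carton were left in place, and I handed the job in at about 14 s.

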